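# Sort the craft leftovers into the sample trays

## Robot

A 7-joint arm with a two-finger parallel gripper is mounted at the origin on a cart in front of the work surface, level with it; the furniture and walls round the work are solid. World frame = base frame: x ahead of the robot, y to its left, z up, the work surface at z = 0. Lengths are in m, angles in rad, forces in N, time in s.
With the tool pointing down it reaches from about 0.425 to 0.95 m from the base axis. Payload 16.7 kg.
Tool frame: the origin (TCP) lies at the very end of the fingers, on their centre line; the grasp point (between the pads) lies r.hold_point_z behind it (r.hold_point_z is the distance from the TCP to the grasp point, in m); z points along the fingers, y is the line along which they close (so a half turn about z gives the same grasp; the last joint's range is limited). The gripper opens to 94 mm and grips with 3 to 60 N. Pads are 16 mm wide; open, the fingers measure 119 mm over their backs; the gripper's body (75 mm by 177 mm) begins 78 mm behind the grasp point.
Start: joints at [1.196, 0.426, 0.074, 1.606, -0.034, 1.111, -0.067], TCP at [0.15, -0.658, 0.205] pointing down, gripper open.
Joint ranges: [-2.85, 2.85], [-0.5, 2.14], [-1.23, 1.37], [0.21, 2.46], [-1.02, 4.16], [0.16, 2.05], [-2.73, 2.73]. Speed limits (rad/s): [1.89, 1.89, 2.39, 2.39, 3.01, 3.01, 3.01].

## Interface

Orientations are given as a rotation vector (axis times angle).
In Python, from station import r gives the robot as it stands. Calls block until the motion is done:
- r.move_to(position, orientation): joint-space move of the TCP to a pose.
- r.servo_line(position, rot=None, rate=0.15, stop_force=None): straight line of the TCP; rot=None keeps the orientation; rate is the mean speed in m/s. With stop_force (N) it stops when the force on the tool has changed by that much, and returns True; else False.
- r.move_j(angles): joint-space move.
- r.gripper_to(opening): opening from 0.0 (shut) to 1.0 (fully open); the grip force is fixed at half the most; returns when the fingers have stopped.
- r.hold(seconds).
- r.ik(position, orientation): joint angles nearest the present ones, or None.
- r.get_obs(): the state.
- r.get_image(name): name is "scene" or "top" or "wrist"; returns a dict with "pixels" (400x640x3 uint8, red, green, blue), "K" (3x3 intrinsics, pixels), "cam_to_world" (4x4, takes a point from camera to world coordinates). Camera axes: x right, y up, looking along -z (the intrinsics and any distortion apply to the point x, -y, -z); pixel columns grow to the right and rows downward; lengths in m; the calibration is good to about 2 mm. A picture is of the moment at which its call begins. There is no depth.
A pose or a line that the arm cannot do raises r.PlanningError and nothing moves.
- r.sign_off(): hands the job in; it is judged then, once.
The state is a dict: "time": time; "joint_positions": joint angles; "joint_velocities": joint speeds; "joint_efforts": joint torques, N m; "tool_pos": TCP position; "eef_rot": TCP orientation; "force": force on the tool from outside, world axes, zero at the start; "ft_torque": the same for the moment, N m; "width": opening from 0.0 (shut) to 1.0 (fully open); "finger_force": force on a finger pad.
Only numpy, scipy, OpenCV 4.12 (cv2) and the standard library are available. Lean on these libraries where they do the work, as an engineer would, in place of code of your own. Each camera call takes 0.05 s, during which the arm holds its last target. There are 200 camera calls.

## Task

Sort the four loose craft leftovers on the table (a white bottle cap, a clothes-peg, an eraser and a counting cube) into the grey trays: each tray already holds a sample of one kind in its far bay, and the loose thing of that kind goes into the empty bay of the same tray. Set each one down flat on the floor of the bay, same side up as it lay, and do not shift the crayon box.

Things in the scene. Friction and masses are not known exactly. Their poses are not given: they have to be found in the camera images.
- loose_cap: loose white plastic bottle cap, a round disc 32 mm across and 13 mm high, lying closed side up. Any grasp across it will do. Origin at the centre of its underside, z up. Starts on the table at any yaw.
- loose_peg: loose pink clothes-peg lying flat, 15 mm wide (its x), 72 mm long (its y), 12 mm high. Origin at the centre of its underside, z up. Starts on the table at any yaw.
- loose_eraser: loose eraser in a blue card sleeve with a white end, lying flat, 22 mm wide (its x), 45 mm long (its y), 13 mm high. Origin at the centre of its underside, z up. Starts on the table at any yaw.
- loose_cube: loose red-painted wooden counting cube, 25 mm each way, its x and y along its sides. Origin at the centre of its underside, z up. Starts on the table at any yaw.
- cap_bay (a point): centre of the empty bay's floor, 4 mm above the table, in the fixed grey tray whose far bay holds a green bottle cap, 40 mm across (fixed sample). Four alike trays, 180 (x) by 100 mm (y), walls 22 high, 4 thick. Empty bay 108 by 92 mm inside; on its +x side an 18 mm high divider, then the sample, 88 mm from this point. x, y along the tray's sides, z up; +x points away from the robot, within 0.25 rad.
- peg_bay (a point): centre of the empty bay's floor, 4 mm above the table, in the fixed grey tray whose far bay holds a pink clothes-peg, 72 mm long (fixed sample). Four alike trays, 180 (x) by 100 mm (y), walls 22 high, 4 thick. Empty bay 108 by 92 mm inside; on its +x side an 18 mm high divider, then the sample, 88 mm from this point. x, y along the tray's sides, z up; +x points away from the robot, within 0.25 rad.
- eraser_bay (a point): centre of the empty bay's floor, 4 mm above the table, in the fixed grey tray whose far bay holds a blue-and-white eraser, 45 mm long (fixed sample). Four alike trays, 180 (x) by 100 mm (y), walls 22 high, 4 thick. Empty bay 108 by 92 mm inside; on its +x side an 18 mm high divider, then the sample, 88 mm from this point. x, y along the tray's sides, z up; +x points away from the robot, within 0.25 rad.
- cube_bay (a point): centre of the empty bay's floor, 4 mm above the table, in the fixed grey tray whose far bay holds a plain wooden cube, 30 mm (fixed sample). Four alike trays, 180 (x) by 100 mm (y), walls 22 high, 4 thick. Empty bay 108 by 92 mm inside; on its +x side an 18 mm high divider, then the sample, 88 mm from this point. x, y along the tray's sides, z up; +x points away from the robot, within 0.25 rad.
- crayon_box: orange carton of crayons lying flat on the table, 62 mm (x) by 95 mm (y), 22 mm high; loose, 0.12 kg; not part of the sorting, to be left where it is. Origin at the centre of its underside.

How it is judged:
By the outcome, as a careful person would: the job done as asked, in the order asked, and still so for the second after the job is handed in, with the robot touching nothing.
It also fails if it takes over 106 s, if anything falls off the work surface, if the arm or the gripper's body presses on something with over 40 N, if the wrist force passes 120 N, or if a joint passes its speed limit or range.

## Working session

There is one attempt and no reset: what is moved stays moved. The work goes in short steps, each a Python script; the robot and the scene stay as the last script left them, time stands still between calls to the robot, and variables do not carry over. Pictures are saved under pics/ and viewed, at most 14 in all, crops included, and the job is handed in when it is done.

```bash
mkdir -p pics; ls; python3 - <<'E'
from station import r
import cv2,numpy as np
for n in("top","scene"):
    d=r.get_image(n); cv2.imwrite(f"pics/{n}0.png",d["pixels"][:,:,::-1]); print(n,d["K"],np.round(d["cam_to_world"],3),[k for k in d])
o=r.get_obs();print(o["time"],o["tool_pos"],o["eef_rot"],r.hold_point_z)
E
```

```text
pics
top [[427.2342692    0.         320.60973783]
 [  0.         427.2342692  196.74408025]
 [  0.           0.           1.        ]] [[-0.006  0.979 -0.202  0.255]
 [-1.    -0.005  0.006  0.042]
 [ 0.004  0.202  0.979  1.463]
 [ 0.     0.     0.     1.   ]] ['pixels', 'K', 'cam_to_world']
scene [[453.74252316   0.         318.87145419]
 [  0.         453.74252316 203.57632497]
 [  0.           0.           1.        ]] [[-0.892  0.293 -0.345  0.094]
 [-0.452 -0.561  0.693  0.863]
 [ 0.01   0.774  0.633  0.808]
 [ 0.     0.     0.     1.   ]] ['pixels', 'K', 'cam_to_world']
0.1 [ 0.1503447  -0.65761816  0.20486504] [-3.12064853e+00 -3.52152621e-01  3.09109137e-04] 0.0188
```

View pics/top0.png

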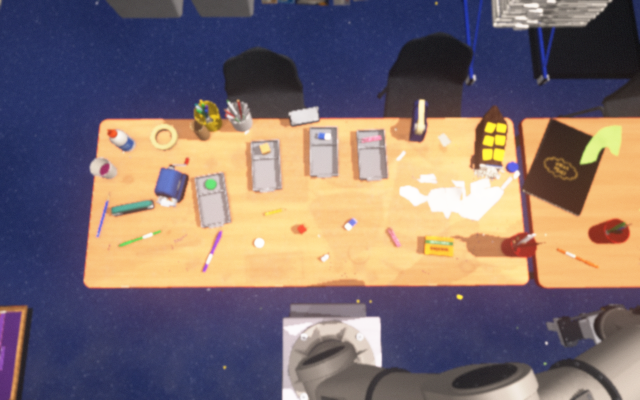

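View pics/scene0.png

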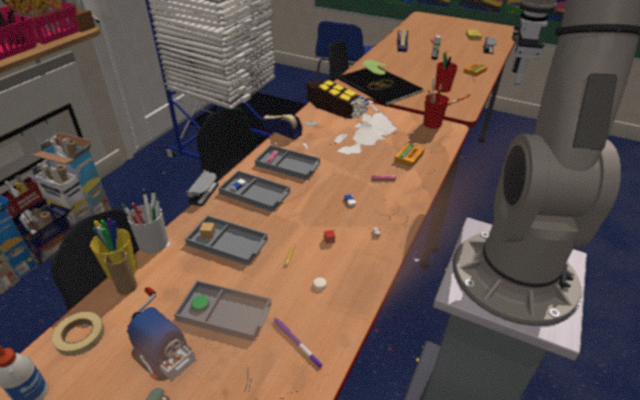

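The top view shows the trays (cap 212,200; cube 265,165; eraser 323,152; peg 372,155) and the loose cap (259,243), cube (300,229), eraser (349,224) and peg (393,237). The crayon box is at (438,246), and a small unrelated scrap is at (324,257). Next I'll get coarse positions from the top view, then refine them with the wrist camera.

```bash
cat > h.py <<'E'
from station import r
import cv2,numpy as np
from scipy.spatial.transform import Rotation as R
def ray(d,uv,z):
    K,T=d["K"],d["cam_to_world"]
    uv=np.atleast_2d(np.asarray(uv,float))
    p=np.c_[(uv[:,0]-K[0,2])/K[0,0],-(uv[:,1]-K[1,2])/K[1,1],-np.ones(len(uv))]@T[:3,:3].T
    return T[:3,3]+p*((z-T[2,3])/p[:,2])[:,None]
def rot(yaw):  # tool down, closing line (tool y) along world angle yaw
    y=np.array([np.cos(yaw),np.sin(yaw),0]);z=np.array([0,0,-1.]);x=np.cross(y,z)
    return R.from_matrix(np.c_[x,y,z]).as_rotvec()
def snap(n,f=None):
    d=r.get_image(n)
    if f: cv2.imwrite(f"pics/{f}.png",d["pixels"][:,:,::-1])
    return d
E
python3 - <<'E'
from h import *
d=snap("top")
for n,uv,z in[("cap",(259,243),.013),("cube",(300,229),.025),("er",(349,224),.013),("peg",(393,237),.012),("scrap",(324,257),.01),("box",(438,246),.022),
 ("Tcap",(212,200),.022),("Tcube",(265,165),.022),("Ter",(323,152),.022),("Tpeg",(372,155),.022)]:
    p=ray(d,uv,z)[0];print(n,p.round(3),np.hypot(*p[:2]).round(3))
o=r.get_obs();w=snap("wrist");T=w["cam_to_world"]
t=R.from_rotvec(o["eef_rot"]).as_matrix()
print("cam in tool",t.T@(T[:3,3]-o["tool_pos"]),(t.T@T[:3,:3]).round(3),w["K"][0,0])
a=.2
for p in[(.5,.2),(.5,0),(.48,-.2),(.7,.1),(.65,-.1),(.72,.25)]:
    q=r.ik([*p,.2],rot(np.pi/2));print(p,None if q is None else np.round(q,2))
E
```

```text
cap [0.395 0.243 0.013] 0.463
cube [0.44  0.104 0.025] 0.452
er [ 0.458 -0.063  0.013] 0.462
peg [ 0.412 -0.212  0.012] 0.464
scrap [0.346 0.023 0.01 ] 0.347
box [ 0.38  -0.361  0.022] 0.524
Tcap [0.542 0.407 0.022] 0.678
Tcube [0.666 0.227 0.022] 0.704
Ter [0.712 0.024 0.022] 0.713
Tpeg [ 0.701 -0.148  0.022] 0.716
cam in tool [ 0.06720789  0.00021686 -0.17935784] [[ 0.     0.972  0.236]
 [ 1.    -0.    -0.   ]
 [-0.     0.236 -0.972]] 276.1672666627448
(0.5, 0.2) [ 0.4   0.4  -1.11  1.87  0.4   1.12  0.71]
(0.5, 0) [ 0.67  0.25 -0.91  1.95  0.23  1.04  1.23]
(0.48, -0.2) [ 0.84  0.24 -0.66  1.92  0.17  1.03  1.69]
(0.7, 0.1) [ 0.28  0.59 -0.77  1.49  0.42  1.23  1.02]
(0.65, -0.1) [ 0.55  0.49 -0.69  1.62  0.33  1.16  1.36]
(0.72, 0.25) [ 0.19  0.81 -1.1   1.33  0.71  1.41  0.7 ]
```

```bash
python3 - <<'E'
from h import *
for i,p in enumerate([(.5,-.12,.3),(.5,.22,.3)]):
    r.move_to(p,rot(np.pi/2)); r.hold(.3); d=snap("wrist",f"w{i}"); np.savez(f"w{i}.npz",**d)
    o=r.get_obs();print(o["time"],o["tool_pos"].round(4),np.round(o["joint_positions"],2))
a=np.vstack([cv2.imread(f"pics/w{i}.png")for i in(0,1)]);cv2.imwrite("pics/w01.png",cv2.resize(a,None,fx=.75,fy=.75))
E
```

```text
2.8583 [ 0.5    -0.1201  0.2999] [ 0.74  0.14 -0.69  1.81  0.09  1.23  1.6 ]
4.4917 [0.5002 0.2195 0.3   ] [ 0.31  0.27 -0.99  1.73  0.23  1.27  0.83]
```

View pics/w01.png

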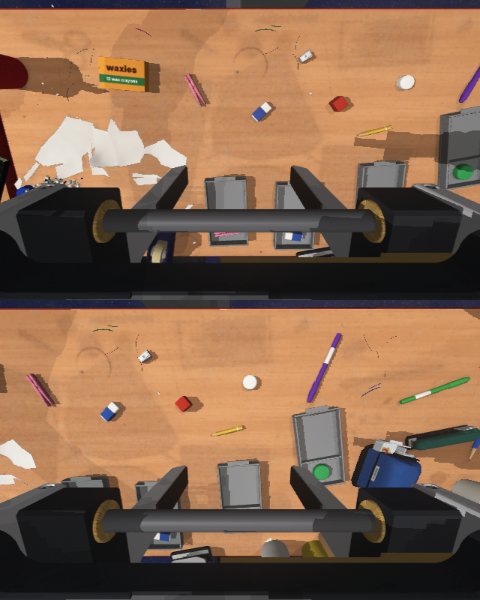

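The wrist pictures clearly show the peg (260,120 full-res) and eraser (349,149) in w0, and the cube (245,139) and cap (333,109) in w1. The gripper hides parts of the trays, so I'll measure those in the top view, which is accurate enough for the size of the bays.

```bash
cat > meas.py <<'E'
from h import *
def rect(d,roi,cond,z,nb=1):
    u,v,s=roi;hsv=cv2.cvtColor(d["pixels"],cv2.COLOR_RGB2HSV).astype(int)
    m=cond(hsv[...,0],hsv[...,1],hsv[...,2]).astype(np.uint8)
    k=np.zeros_like(m);k[max(0,v-s):v+s,max(0,u-s):u+s]=1;m=cv2.morphologyEx(m*k,cv2.MORPH_CLOSE,np.ones((3,3)))
    c=max(cv2.findContours(m,cv2.RETR_EXTERNAL,cv2.CHAIN_APPROX_NONE)[0],key=cv2.contourArea)
    P=ray(d,c[:,0],z)[:,:2]
    (cx,cy),(a,b),t=cv2.minAreaRect((P*1000).astype(np.float32)); t=np.deg2rad(t)
    if a>b:a,b,t=b,a,t+np.pi/2    # t: direction of the short side
    return np.array([cx,cy])/1000,a,b,(t+np.pi/2)%np.pi-np.pi/2
C={"peg":lambda h,s,v:((h>160)|(h<4))&(s>80)&(v>60),"cube":lambda h,s,v:((h>170)|(h<6))&(s>150),
 "cap":lambda h,s,v:(s<70)&(v>130),"eraser":lambda h,s,v:((h>95)&(h<135)&(s>80))|((s<70)&(v>130))}
H={"peg":.012,"cube":.025,"cap":.013,"eraser":.013}
E
python3 - <<'E'
from meas import *
w=[dict(np.load(f"w{i}.npz")) for i in(0,1)]
for n,i,u,v,s in[("peg",0,260,120,32),("eraser",0,349,149,22),("eraser",1,148,149,22),("cube",1,245,139,18),("cube",0,452,138,18),("cap",1,333,109,16)]:
    c,a,b,t=rect(w[i],(u,v,s),C[n],H[n]*.5);print(n,i,c.round(4),round(a,1),round(b,1),round(t,3))
d=snap("top")
hsv=cv2.cvtColor(d["pixels"],cv2.COLOR_RGB2HSV)
for n,u,v in[("cap",212,200),("cube",265,165),("eraser",323,152),("peg",372,155)]:
    c,a,b,t=rect(d,(u,v,36),lambda h,s,v:(s<75)&(v>40),.018)
    print("tray",n,c.round(4),round(a,1),round(b,1),round(t,3))
x=d["pixels"][110:290,180:460,::-1];cv2.imwrite("pics/tc.png",cv2.resize(x,None,fx=2.8,fy=2.8,interpolation=cv2.INTER_CUBIC))
x=np.vstack([w[0]["pixels"][60:200,200:400],w[1]["pixels"][60:200,200:400]])[:,:,::-1];cv2.imwrite("pics/wc.png",cv2.resize(x,None,fx=2,fy=2))
E
```

```text
peg 0 [ 0.4119 -0.2183] 14.4 72.3 -1.091
eraser 0 [ 0.4588 -0.07  ] 21.5 44.6 0.787
eraser 1 [ 0.4602 -0.0729] 24.3 44.7 0.715
cube 1 [0.4416 0.0965] 26.7 27.3 0.688
cube 0 [0.4415 0.0981] 30.3 31.3 0.677
cap 1 [0.3963 0.2428] 29.5 29.6 1.57
tray cap [0.5607 0.3822] 189.0 228.1 -1.542
tray cube [0.6712 0.2313] 245.0 268.7 -1.534
tray eraser [0.7148 0.0222] 103.1 184.2 1.566
tray peg [ 0.705  -0.1476] 100.8 187.8 -1.532
```

View pics/tc.png

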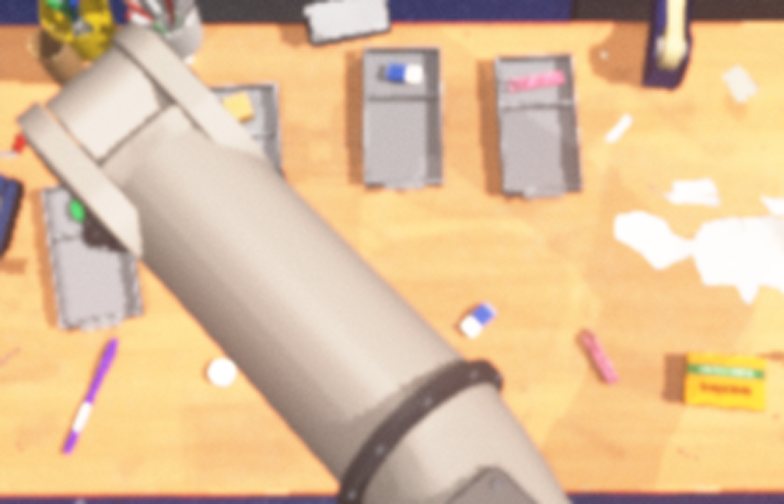

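View pics/wc.png

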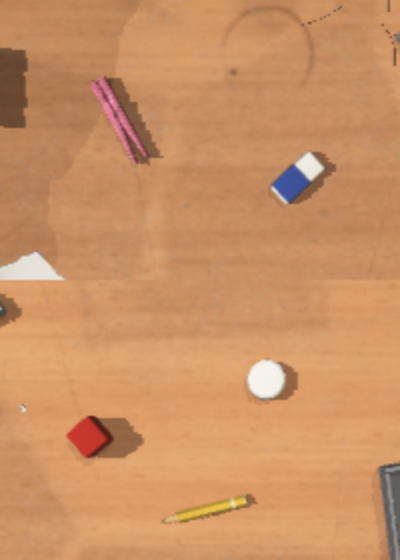

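The crops show all four loose pieces clean and isolated, with sizes that match the spec. In the new top view the arm hides the cap and cube trays, so I'll measure all four trays in the first top picture and check IK for every pose.

```bash
python3 - <<'E'
from meas import *
import json
d=snap("top");d["pixels"]=cv2.imread("pics/top0.png")[:,:,::-1].copy()
B={}
for n,u,v,s in[("cap",212,200,34),("cube",265,165,31),("eraser",323,152,30),("peg",372,155,30)]:
    c,a,b,t=rect(d,(u,v,s),lambda h,s,v:(s<75)&(v>40),.018); t%=np.pi
    f=np.array([np.sin(t),-np.cos(t)]); bay=c-.032*f
    print("tray",n,c.round(4),round(a,1),round(b,1),round(t,3),"bay",bay.round(4)); B[n]=[*bay,t]
L={"peg":[.4119,-.2183,2.05],"eraser":[.4595,-.071,.787],"cube":[.4416,.0972,.68],"cap":[.3963,.2428,np.pi/2]}
json.dump([L,B],open("p.json","w"))
for n in L:
    for X in(L[n],B[n]):
      for z in(.005,.1):
        q=r.ik([X[0],X[1],z],rot(X[2]));print(n,z,None if q is None else np.round(q,2))
E
```

```text
tray cap [0.5431 0.406 ] 101.9 189.0 1.754 bay [0.5116 0.4002]
tray cube [0.6654 0.2245] 101.5 190.3 1.64 bay [0.6335 0.2223]
tray eraser [0.7169 0.0223] 102.5 188.6 1.556 bay [0.6849 0.0227]
tray peg [ 0.7048 -0.1476] 100.6 188.1 1.611 bay [ 0.6728 -0.1489]
peg 0.005 [ 1.04  0.52 -0.83  2.18  0.62  0.69  1.84]
peg 0.1 [ 1.06  0.32 -0.81  2.12  0.32  0.82  2.1 ]
peg 0.005 [ 0.57  0.75 -0.64  1.67  0.55  0.91  1.32]
peg 0.1 [ 0.62  0.65 -0.72  1.62  0.48  1.05  1.37]
eraser 0.005 [ 0.66  0.5  -0.77  2.18  0.57  0.66  0.28]
eraser 0.1 [ 0.74  0.32 -0.83  2.13  0.32  0.82  0.5 ]
eraser 0.005 [ 0.36  0.76 -0.7   1.68  0.59  0.92  0.98]
eraser 0.1 [ 0.4   0.66 -0.77  1.63  0.51  1.06  1.04]
cube 0.005 [ 0.23  0.46 -0.68  2.22  0.5   0.62 -0.14]
cube 0.1 [ 0.35  0.29 -0.79  2.15  0.29  0.8   0.05]
cube 0.005 [ 0.12  0.78 -0.79  1.71  0.66  0.94  0.7 ]
cube 0.1 [ 0.16  0.67 -0.86  1.66  0.57  1.07  0.77]
cap 0.005 [-0.02  0.51 -0.79  2.18  0.59  0.67  0.34]
cap 0.1 [ 0.14  0.36 -0.96  2.12  0.4   0.85  0.51]
cap 0.005 [-0.17  0.77 -0.84  1.76  0.7   0.94  0.44]
cap 0.1 [-0.11  0.67 -0.93  1.71  0.6   1.07  0.52]
```

```bash
cat > pp.py <<'E'
from meas import *
import json
L,B=json.load(open("p.json"))
def pick_place(n,zg=.004):
    x,y,t=L[n];bx,by,bt=B[n]
    r.gripper_to(.7)
    r.move_to([x,y,.09],rot(t)); r.servo_line([x,y,zg],rate=.12,stop_force=15)
    z0=r.get_obs()["tool_pos"][2]; r.gripper_to(0)
    o=r.get_obs();print(n,"grip z",z0.round(4),"width mm",round(o["width"]*94,1),"f",np.round(o["finger_force"],1))
    r.servo_line([x,y,.1],rate=.15)
    r.move_to([bx,by,.1],rot(bt))
    print(" carried mm",round(r.get_obs()["width"]*94,1))
    r.servo_line([bx,by,z0+.014],rate=.15)
    hit=r.servo_line([bx,by,z0+.0045],rate=.04,stop_force=6)
    o=r.get_obs();print(" set z",o["tool_pos"].round(4),"hit",hit)
    r.gripper_to(min(.55,o["width"]+.2)); r.servo_line([bx,by,.1],rate=.15)
    print(" t",r.get_obs()["time"])
E
python3 -c "
from pp import *
pick_place('peg')
d=snap('wrist','peg1');cv2.imwrite('pics/peg1c.png',d['pixels'][:,:,::-1])"
```

```text
peg grip z 0.0044 width mm 14.4 f 30.0
 carried mm 14.5
 set z [ 0.6728 -0.1489  0.0089] hit False
 t 12.9167
```

View pics/peg1.png

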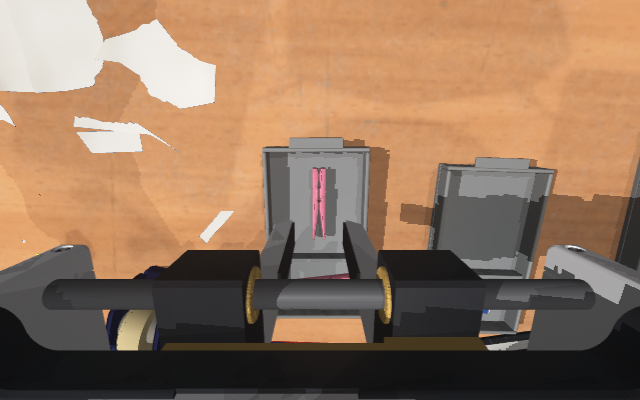

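The peg lies at (319,203), centred and flat in the empty bay of the pink-peg tray. The rest follow the same way.

```bash
python3 -c "
from pp import *
I=[]
for n in('eraser','cube','cap'):
    pick_place(n); I.append(snap('wrist')['pixels'][120:320,180:460,::-1])
r.move_to([.5,.05,.42],rot(np.pi/2))
o=r.get_obs();print(o['time'])
cv2.imwrite('pics/three.png',np.vstack(I)); snap('wrist','fin');snap('scene','finS')"
```

```text
eraser grip z 0.0044 width mm 21.4 f 30.0
 carried mm 21.6
 set z [0.6848 0.0227 0.0088] hit False
 t 20.2833
cube grip z 0.0043 width mm 24.8 f 30.0
 carried mm 24.9
 set z [0.6335 0.2222 0.0088] hit False
 t 27.5667
cap grip z 0.0044 width mm 29.2 f 29.8
 carried mm 29.1
 set z [0.5116 0.4002 0.0089] hit False
 t 34.6
36.3833
```

View pics/three.png

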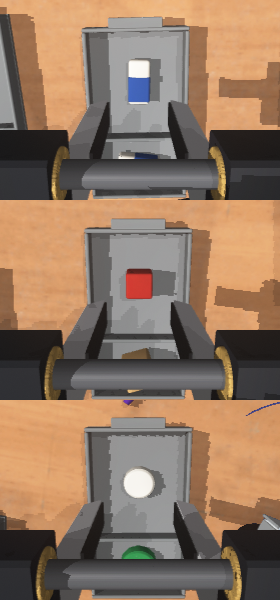

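View pics/finS.png

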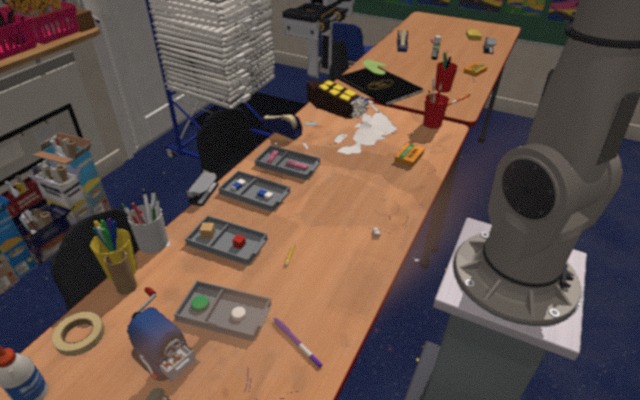

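All four pieces sit flat in the matching bays: peg (298,165), eraser (264,195), cube (238,241) and cap (238,314) in the scene view. The crayon box at (408,154) hasn't moved and the arm is clear.

```bash
python3 -c "
from station import r
print(r.sign_off())"
```

```text
the job is handed in; nothing more can be done
None
```

The cap, peg, eraser and cube each lie flat in the empty bay of their matching tray, the crayon box was left where it was, and I handed the job in at about 36 s of the 106 s allowed; the verdict was not shown.

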